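# Clamp a candle board in the gluing jig

## Task

Get the candle board ready for gluing: slide it fully home into the corner of the jig so that it lies square and snug against both fences, then push the handle of the toggle clamp down until it snaps over centre and stays locked, with the rubber foot holding the board. Leave the glue gun, shears and candles where they stand.

Things in the scene. Friction and masses are not known exactly. Their poses are not given: they have to be found in the camera images.
- jig: Gluing jig screwed to the table: dark coated-plywood base 265 x 360 mm, 18 mm thick, with two beech fences (tops 40 mm above the table) meeting in a right angle. Origin: that inner corner, at table height. Far fence: face at x = 0, runs along y, 30 mm wide. Side fence: face at y = 0, runs along x, 110 mm wide. The board lies at negative x and y; the base ends at x = -232, y = -250 mm.
- fence_corner (a point): The inner corner of the two fences on the top face of the jig's base (18 mm above the table); axes as the jig's: x from the free side towards the far fence, y towards the side fence with the clamp.
- board: Candle board, loose pine, 120 (its x) x 160 (its y) x 18 mm, about 0.18 kg, four round recesses 41 mm wide in its top. Origin: centre of its underside, lying on the jig's base. It starts with its centre 30 to 60 mm short of home in both directions, turned up to 0.22 rad. Fully home its origin is at x = -60, y = -80 mm from the fence corner, axes parallel to the jig's.
- clamp_handle (a joint): Toggle clamp handle, rad: 0 open, 57 degrees above level (starts within 0.05 of it); 1.0 level, locked on its stop. It moves easily to about 0.55, where the foot meets the board; then it resists, up to about 10 N near 0.7 (pushed square to it, 90 mm from the hinge), then less, and past about 0.9 it snaps down to 1.0 by itself and stays. Let go earlier it does not lock.
- clamp_hinge (a point): Hinge of the clamp handle, on the clamp bolted on top of the side fence: at x = -60, y = +73 mm in the jig's frame, 83 mm above the table; axes as the jig's. The handle leads from here away from the board (+y) and swings down in the plane x = -60 mm.
- clamp_grip (a point): Point on the upper face of the handle's black rubber grip, 90 mm from the hinge, mid-width. The grip is 24 mm wide, 14 mm thick (its upper face 7 mm above the hinge's line) and reaches from 40 to 132 mm from the hinge. Its z axis stands square to that face, its y axis points to the free end.
- clamp_foot: Rubber foot, 20 mm across, 14 mm tall, sprung on the spindle at the end of the clamp's arm; origin: centre of its lower face. With the clamp open the arm stands almost upright over the side fence, its top about 150 mm above the table. Locked, the foot presses on the board at x = -60, y = -45 mm in the jig's frame, with roughly 20 N.
- glue_gun: Bystander: grey hot-glue gun standing on its butt and wire stand, about 275 x 115 x 160 mm. Origin under its middle, on the table.
- shears: Bystander: garden shears lying flat, about 175 x 60 x 15 mm. Origin near the rivet, on the table.
- candle_a: Bystander: white pillar candle, 40 mm across, 66 mm tall, standing. Origin: centre of its underside.
- candle_b: Bystander: a second candle like the first.
Not all that is in view belongs to the job. There is more than one size of the board; the one meant has the size given above.

How it is judged:
By the outcome, as a careful person would: the job done as asked, in the order asked, and still so for the second after the job is handed in, with the robot touching nothing.
It also fails if it takes over 67 s, if anything falls off the work surface, if the arm or the gripper's body presses on something with over 40 N, if the wrist force passes 120 N, or if a joint passes its speed limit or range.

## Robot

A 7-joint arm with a two-finger parallel gripper is mounted at the origin on the work surface. World frame = base frame: x ahead of the robot, y to its left, z up, the work surface at z = 0. Lengths are in mm, angles in rad, forces in N, time in s.
With the tool pointing down it reaches from about 425 to 925 mm from the base axis. Payload 6.8 kg.
Tool frame: the origin (TCP) lies on the mounting face of the last link; the fingertips stand 182 mm ahead of it and the grasp point (between the pads) lies 163 mm ahead of it (r.grasp_offset is the distance from the TCP to the grasp point, in mm); z points along the fingers, y is the line along which they close (so a half turn about z gives the same grasp; the last joint's range is limited). The gripper opens to 88 mm and grips with 3 to 60 N. Pads are 20 mm wide; open, the fingers measure 115 mm over their backs; the gripper's body (75 mm by 178 mm) begins 61 mm behind the grasp point.
Start: joints at [-1.401, 0.477, 0.022, 1.555, -0.011, 1.109, -0.083], TCP at [185.11, 649.136, 404.664] pointing down, gripper open.
Joint ranges: [-2.96, 2.96], [-0.34, 2.1], [-1.41, 1.46], [0.24, 2.44], [-1.37, 4.51], [0.17, 1.92], [-2.96, 2.96]. Speed limits (rad/s): [2.39, 2.39, 3.14, 3.14, 3.14, 3.14, 3.14].

## Interface

Orientations are given as a unit quaternion [w, x, y, z].
In Python, from rig import r gives the robot as it stands. The module is installed in compiled form; this text tells all that it offers.
- The arm moves only by the shell command python3 -m handwheel 'ROWS' [FORCE]. ROWS is JSON, a list of rows, each a list of 3 entries, a list of its own where there are three numbers: the shift along the tool's x, y, z in mm, then the turn, a rotation vector about the tool's x, y, z in degrees, then the closure, from -1 (fully open) to 1 (shut). In form: [[[dx, dy, dz], [rx, ry, rz], claw], ...]. A call has exactly 5 rows; each row is the pose to reach, as a shift and turn from the pose commanded when the call began, along the tool's axes at that moment; what a row does not reach only later rows make up. A row lasts 1/10 s, in which the tool goes at most 50 mm and 8.59 degrees, less where a joint would pass 70% of its speed; a pose out of reach is approached as far as the arm can. A call with a gripper value outside its range is refused whole. The fingers move at their own pace and stop on an object; FORCE is the grip in N (left out, the last holds). Time passes only in rows, so rows that repeat a pose let the fingers close, or fill a call up. It gives the time, the measured TCP pose, the force, the opening and the grip force at its end, in the units of the state.
- r.state(): the state, without advancing time (a new reading comes with each control period).
- r.get_image(name): name is "scene" or "side" or "wrist"; returns the picture (400x640x3 uint8, blue, green, red); there is no depth.
- r.get_calibration(name): a dict with "mtx" (3x3 intrinsics, pixels), "dist_coeffs" ([k1, k2, p1, p2, k3] as OpenCV has them; the pictures are not rectified), "R" (3x3) and "t" (3): a world point X has camera coordinates R X + t; the wrist camera has in their place "T_tool_cam" (4x4, takes a point from camera to tool coordinates, whose origin is the TCP and whose axes are the flange's). Camera axes: x right, y down, z forward; pixel columns grow to the right and rows downward; lengths in mm; the calibration is good to about 2 mm. A picture is of the moment at which its call begins: read the wrist's pose just before it. get_calibration takes no time and is no camera call.
- r.hand_in(): hands the job in; it is judged then, once.
The state is a dict: "time": time; "joint_pos": joint angles; "qvel": joint speeds; "tau": joint torques, N m; "tcp_pos": TCP position; "orientation": TCP orientation; "wrist_force": force on the tool from outside, world axes, zero at the start; "wrist_torque": the same for the moment, N m; "width": opening from 0.0 (shut) to 1.0 (fully open); "finger_force": force on a finger pad.
Only numpy, scipy, OpenCV 4.12 (cv2) and the standard library are available. Lean on these libraries where they do the work, as an engineer would, in place of code of your own. Each camera call takes 0.05 s, during which the arm holds its last target. There are 200 camera calls.

## Working session

There is one attempt and no reset: what is moved stays moved. The work goes in short steps, Python scripts to look and compute and a shell command to move; the robot and the scene stay as the last step left them, time stands still between calls to the robot, and variables do not carry over. Pictures are saved under pics/ and viewed, at most 10 in all, crops included, and the job is handed in when it is done.

```bash
mkdir -p pics
cat > h.py <<'E'
import numpy as np, cv2
from rig import r
from scipy.spatial.transform import Rotation as Ro
def tool():
    s=r.state(); w,x,y,z=s['orientation']; return np.array(s['tcp_pos']),Ro.from_quat([x,y,z,w]).as_matrix()
def cam(n,P=None):
    c=r.get_calibration(n); K=np.array(c['mtx']);d=np.array(c['dist_coeffs'])
    if 'R' in c: return K,d,np.array(c['R']),np.array(c['t']).ravel()
    p,R=P or tool(); T=np.array(c['T_tool_cam']); Rc=R@T[:3,:3]; o=p+R@T[:3,3]
    return K,d,Rc.T,-Rc.T@o
def ray(C,uv,z):
    K,d,R,t=C; q=cv2.undistortPoints(np.array(uv,float).reshape(-1,1,2),K,d).reshape(-1,2)
    D=np.c_[q,np.ones(len(q))]@R; o=-R.T@t; return o+D*((z-o[2])/D[:,2])[:,None]
def proj(C,X):
    K,d,R,t=C; return cv2.projectPoints(np.array(X,float).reshape(-1,3),cv2.Rodrigues(R)[0],t,K,d)[0].reshape(-1,2)
E
python3 - <<'E'
from h import *
s=r.state();print(s)
P=tool()
for n in ['scene','side','wrist']:
    cv2.imwrite(f'pics/{n}0.png',r.get_image(n)); C=cam(n,P); print(n,-C[2].T@C[3],C[2][2])
np.savez('pics/w0.npz',p=P[0],R=P[1])
E
```

```text
{'time': 0.0, 'joint_pos': array([-1.40111515,  0.47775846,  0.02235956,  1.5564009 , -0.01148541,
        1.1093174 , -0.08308767]), 'qvel': array([-1.47885248e-03,  3.13846507e-04, -7.39969566e-04, -1.53633209e-04,
        8.21350627e-05, -9.35120608e-04, -1.60816703e-03]), 'tau': array([-2.07446087e-04, -5.82845771e+01,  1.53433643e+00, -2.72608924e+01,
       -5.44719317e-02,  1.71023724e-02,  1.45298927e-04]), 'tcp_pos': array([185.03049616, 648.86903215, 403.73111249]), 'orientation': array([-4.64133600e-05,  1.38432856e-01,  9.90371432e-01, -8.76594681e-04]), 'wrist_force': array([-0.06421746,  0.51052225, -0.56084248]), 'wrist_torque': array([0.01130731, 0.02001282, 0.00124814]), 'finger_force': 0.0, 'width': 1.0019309936068443}
scene [ 842.70669733  686.13643444 1179.11419235] [-0.26968095 -0.47507939 -0.8375988 ]
side [-218.11975555 -621.36438014 1265.29175781] [ 0.47296393  0.4548983  -0.75456786]
wrist [116.58585381 668.21136266 383.06665297] [ 0.2510694  -0.07475314 -0.9650783 ]
```

View pics/scene0.png

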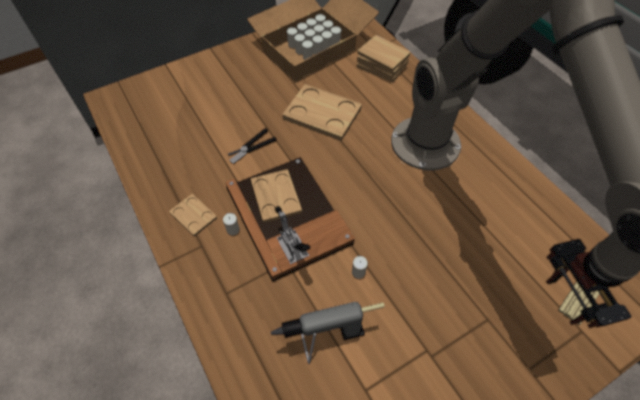

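View pics/side0.png

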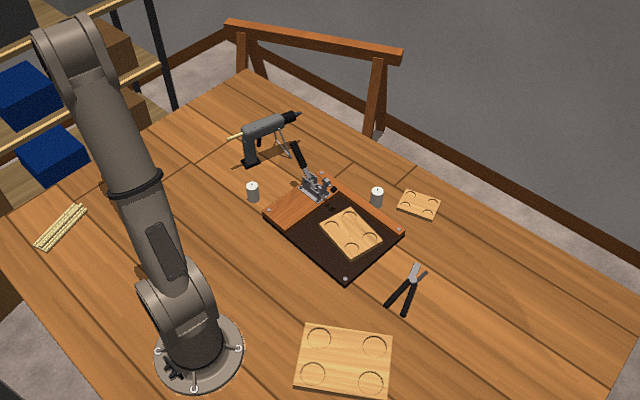

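The scene picture shows three boards: a large one at (322,110), a small one at (192,214), and the one on the jig at (277,194). In the side picture they are at (343,360), (419,204) and (352,232). The one on the dark jig base should be the 120x160 board. I'll check its size in a close crop.

Run:
```python
from h import *
a=cv2.imread('pics/scene0.png')[150:285,220:360]; b=cv2.imread('pics/side0.png')[135:290,255:415]
a=cv2.resize(a,(400,386),interpolation=cv2.INTER_CUBIC); b=cv2.resize(b,(398,386),interpolation=cv2.INTER_CUBIC)
cv2.imwrite('pics/crop0.png',np.hstack([a,b]))
for n in['scene','side']:
    im=cv2.imread(f'pics/{n}0.png'); g=im.max(2)
    x0,y0,x1,y1=(225,150,360,285) if n=='scene' else (255,165,412,290)
    hsv=cv2.cvtColor(im,cv2.COLOR_BGR2HSV)
    m=np.zeros(g.shape,np.uint8); m[y0:y1,x0:x1]=(g[y0:y1,x0:x1]<70)*255
    cs,_=cv2.findContours(m,cv2.RETR_EXTERNAL,cv2.CHAIN_APPROX_NONE); c=max(cs,key=cv2.contourArea)
    ap=cv2.approxPolyDP(c,3,True).reshape(-1,2); C=cam(n)
    print(n,'dark',[(tuple(map(int,p)),tuple(np.round(q[:2]).astype(int))) for p,q in zip(ap,ray(C,ap,18))])
    # light pine: bright inside jig
    m[:]=0; m[y0:y1,x0:x1]=((im[y0:y1,x0:x1,1]>125)&(hsv[y0:y1,x0:x1,1]>60))*255
    m=cv2.morphologyEx(m,cv2.MORPH_CLOSE,np.ones((3,3)))
    cs,_=cv2.findContours(m,cv2.RETR_EXTERNAL,cv2.CHAIN_APPROX_NONE)
    for c in sorted(cs,key=cv2.contourArea)[-3:]:
        bx=cv2.boxPoints(cv2.minAreaRect(c)); ap=cv2.approxPolyDP(c,4,True).reshape(-1,2)
        print(n,'pine',cv2.contourArea(c),[(tuple(map(int,p)),tuple(np.round(q[:2]).astype(int))) for p,q in zip(ap,ray(C,ap,36))])
```

```text
scene dark [((300, 159), (np.int64(412), np.int64(-145))), ((297, 164), (np.int64(431), np.int64(-132))), ((293, 160), (np.int64(434), np.int64(-153))), ((259, 174), (np.int64(556), np.int64(-159))), ((287, 168), (np.int64(467), np.int64(-134))), ((303, 208), (np.int64(499), np.int64(26))), ((301, 212), (np.int64(511), np.int64(36))), ((262, 221), (np.int64(628), np.int64(4))), ((249, 178), (np.int64(591), np.int64(-161))), ((238, 182), (np.int64(628), np.int64(-165))), ((266, 238), (np.int64(644), np.int64(62))), ((332, 209), (np.int64(424), np.int64(75)))]
scene pine 0.0 [((225, 214), (np.int64(716), np.int64(-64)))]
scene pine 0.0 [((233, 213), (np.int64(694), np.int64(-55)))]
scene pine 1353.0 [((287, 171), (np.int64(478), np.int64(-111))), ((262, 176), (np.int64(556), np.int64(-134))), ((258, 183), (np.int64(579), np.int64(-116))), ((252, 179), (np.int64(589), np.int64(-140))), ((264, 218), (np.int64(621), np.int64(8))), ((276, 215), (np.int64(586), np.int64(17))), ((274, 204), (np.int64(573), np.int64(-21))), ((285, 213), (np.int64(559), np.int64(25))), ((299, 209), (np.int64(5
[... 448 characters left out ...]
, np.int64(-181))), ((403, 280), (np.int64(516), np.int64(-272))), ((411, 257), (np.int64(594), np.int64(-243)))]
side pine 674.5 [((255, 166), (np.int64(546), np.int64(361))), ((264, 170), (np.int64(554), np.int64(325))), ((255, 176), (np.int64(514), np.int64(327))), ((278, 195), (np.int64(506), np.int64(211))), ((292, 187), (np.int64(561), np.int64(202))), ((291, 180), (np.int64(581), np.int64(226))), ((300, 185), (np.int64(585), np.int64(189))), ((275, 165), (np.int64(595), np.int64(314)))]
side pine 1636.0 [((349, 207), (np.int64(619), np.int64(11))), ((320, 225), (np.int64(506), np.int64(30))), ((352, 258), (np.int64(478), np.int64(-119))), ((381, 239), (np.int64(588), np.int64(-139)))]
```

View pics/crop0.png

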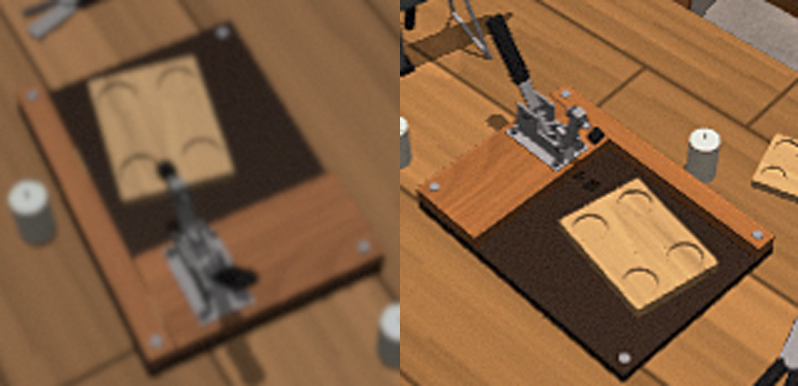

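The crop shows the candle board on the dark base, with recesses and sides of about 115 x 152 mm, so it is the 120x160 board. It lies short of both fences. The inner corner is near side px (340,191), or world (662,88), and the jig is turned about -3.6°. I'll move above it to refine these with the wrist camera.

```bash
python3 -m handwheel '[[[-155,-195,0],[0,0,0],-1],[[-155,-195,0],[0,0,0],-1],[[-155,-195,0],[0,0,0],-1],[[-155,-195,0],[0,0,0],-1],[[-155,-195,0],[0,0,0],-1]]' | tail -c 600
python3 -m handwheel '[[[-155,-195,0],[0,0,0],-1],[[-155,-195,0],[0,0,0],-1],[[-155,-195,0],[0,0,0],-1],[[-155,-195,0],[0,0,0],-1],[[-155,-195,0],[0,0,0],-1]]' >/dev/null
python3 -m handwheel '[[[-155,-195,0],[0,0,-12],-1],[[-155,-195,0],[0,0,-12],-1],[[-155,-195,0],[0,0,-12],-1],[[-155,-195,0],[0,0,-12],-1],[[-155,-195,0],[0,0,-12],-1]]' >/dev/null
python3 -m handwheel '[[[-65,45,0],[0,0,0],-1],[[-65,45,0],[0,0,0],-1],[[-65,45,0],[0,0,0],-1],[[-65,45,0],[0,0,0],-1],[[-65,45,0],[0,0,0],-1]]'
python3 - <<'E'
from h import *
P=tool(); cv2.imwrite('pics/wrist1.png',r.get_image('wrist')); np.savez('pics/w1.npz',p=P[0],R=P[1]); print(P, r.state()['joint_pos'])
E
```

```text
time: 0.65
tcp_pos: [281.2, 416.9, 404.5]
orientation: [-0.0, 0.139, 0.99, -0.0]
wrist_force: [0.7, 0.7, 0.2]
width: 0.998
finger_force: 0.0
time: 2.15
tcp_pos: [535.6, 6.7, 404.4]
orientation: [-0.001, 0.035, 0.999, -0.0]
wrist_force: [0.1, -0.2, 1.1]
width: 1.002
finger_force: 0.0
(array([535.61495937,   6.71932742, 404.39037217]), array([[-9.97615936e-01,  6.90012540e-02, -1.12762221e-03],
       [ 6.90015237e-02,  9.97616534e-01, -2.01984149e-04],
       [ 1.11099740e-03, -2.79310257e-04, -9.99999344e-01]])) [-0.54209025  0.26356569  0.4975703   1.91511984 -0.14858117  0.99944599
  1.52327913]
```

View pics/wrist1.png

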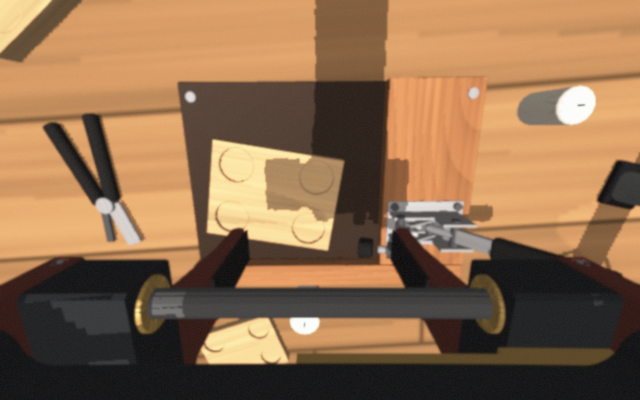

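The wrist view shows the board with corners at about (213,140), (344,160), (330,250) and (208,234). The jig base's free corner is at (179,82), the dark/beech edge of the side fence runs from (389,80) to (380,264), and the far fence line is near row 264. Next I'll fit these edges.

```bash
cat >> h.py <<'E'
def edge(im,a,b,n=40,w=6,f=(.05,.95)):
    "strongest gradient across segment a-b -> edge points"
    g=cv2.GaussianBlur(im,(3,3),0).astype(np.float32); a,b=np.array(a,float),np.array(b,float); d=(b-a)/np.linalg.norm(b-a); nn=np.array([-d[1],d[0]])
    k=np.arange(-w,w+.01,.25); out=[]
    for s in np.linspace(*f,n):
        p=(a+(b-a)*s)+k[:,None]*nn
        v=cv2.remap(g,p[:,0].astype(np.float32).reshape(1,-1),p[:,1].astype(np.float32).reshape(1,-1),1)[0]
        out.append(p[np.argmax(np.abs(np.gradient(v,axis=0)).sum(1))])
    return np.array(out)
def wl(C,im,a,b,z,**k):
    "world line: point, direction, normal residual (robust)"
    q=ray(C,edge(im,a,b,**k),z)[:,:2].astype(np.float32)
    vx,vy,x,y=cv2.fitLine(q,cv2.DIST_HUBER,0,.01,.01).ravel(); d=np.array([vx,vy]); 
    res=(q-[x,y])@[-vy,vx]; return np.array([x,y]),d,np.median(abs(res))
def X(l,m): 
    s=np.linalg.solve(np.c_[l[1],-m[1]],m[0]-l[0]); return l[0]+s[0]*l[1]
E
python3 - <<'E'
from h import *
f=np.load('pics/w1.npz'); im=cv2.imread('pics/wrist1.png'); C=cam('wrist',(f['p'],f['R']))
ang=lambda l:np.degrees(np.arctan(l[1][1]/l[1][0])) if abs(l[1][0])>abs(l[1][1]) else -np.degrees(np.arctan(l[1][0]/l[1][1]))
S=wl(C,im,(389,84),(381,225),18,f=(.02,.75)); F=wl(C,im,(255,264),(350,264),18); 
Bt=wl(C,im,(185,82),(384,82),18,f=(.05,.6)); L=wl(C,im,(179,85),(200,255),18)
print('angles',[(round(ang(l),2),round(float(l[2]),2)) for l in (S,F,Bt,L)])
c=X(S,F); print('corner',c,'free',X(Bt,L), 'sidefree',X(Bt,S))
b=[(213,140),(344,160),(330,250),(208,234)]
E=[wl(C,im,b[i],b[(i+1)%4],36,w=5) for i in range(4)]
print('bang',[(round(ang(l),2),round(float(l[2]),2)) for l in E])
V=[X(E[i-1],E[i]) for i in range(4)]; print(np.round(V,1)); print([np.linalg.norm(V[i]-V[i-1]) for i in range(4)]); print('ctr',np.mean(V,0))
for n,uv in (('candle',(577,105)),('candle',(305,324))): print(n,ray(C,[uv],66))
E
```

```text
angles [(np.float32(-3.51), 0.42), (np.float32(-3.01), 0.28), (np.float32(-3.22), 0.2), (np.float32(-3.78), 0.27)]
corner [659.7127   82.63895] free [ 403.18436 -155.18597] sidefree [417.40717  97.51926]
bang [(np.float32(-12.91), 0.22), (np.float32(-12.97), 0.34), (np.float32(-13.3), 0.33), (np.float32(-13.16), 0.25)]
[[ 471.6 -118.9]
 [ 507.5   37.8]
 [ 626.3   10.5]
 [ 589.2 -146.4]]
[np.float32(120.78454), np.float32(160.8353), np.float32(121.87301), np.float32(161.2313)]
ctr [548.64825 -54.24736]
candle [[464.10776716 281.9264143   66.        ]]
candle [[714.50415944 -25.68374298  66.        ]]
```

The measured board is 121x161 mm, centred at (549,-54) with yaw -13.1°. The jig yaw is about -3.4° and its corner is near (655±5, 82). The far-fence distance disagrees by about 10 mm between estimates, so contact will settle it. I'll go down behind the board's -x edge with the gripper open.

```bash
python3 -m handwheel '[[[40,-28,10],[0,0,-0.5],-1],[[84,-58,40],[0,0,-0.5],-1],[[84,-58,80],[0,0,-0.5],-1],[[84,-58,110],[0,0,-0.5],-1],[[84,-58,110],[0,0,-0.5],-1]]'
python3 -m handwheel '[[[0,0,30],[0,0,0],-1],[[0,0,55],[0,0,0],-1],[[0,0,75],[0,0,0],-1],[[0,0,86],[0,0,0],-1],[[0,0,86],[0,0,0],-1]]'
```

```text
time: 2.7
tcp_pos: [446.2, -45.2, 292.3]
orientation: [-0.003, 0.03, 1.0, -0.0]
wrist_force: [0.1, -0.1, 0.7]
width: 0.998
finger_force: 0.0
time: 3.2
tcp_pos: [448.9, -44.7, 208.8]
orientation: [-0.0, 0.03, 1.0, 0.0]
wrist_force: [0.3, -0.2, -0.2]
width: 0.998
finger_force: 0.0
```

```bash
python3 -m handwheel '[[[-11,0,0],[0,0,0],-1],[[-22,0,0],[0,0,0],-1],[[-33,0,0],[0,0,0],-1],[[-44,0,0],[0,0,0],-1],[[-55,0,0],[0,0,0],-1]]'
python3 -m handwheel '[[[-1,0,0],[0,0,0],-1],[[-2,0,0],[0,0,0],-1],[[-3,0,0],[0,0,0],-1],[[-4,0,0],[0,0,0],-1],[[-5,0,0],[0,0,0],-1]]'
python3 - <<'E'
from h import *
P=tool(); cv2.imwrite('pics/wrist2.png',r.get_image('wrist')); np.savez('pics/w2.npz',p=P[0],R=P[1]);cv2.imwrite('pics/side2.png',r.get_image('side'))
b=cv2.imread('pics/side2.png')[135:290,255:415]
cv2.imwrite('pics/v2.png',np.hstack([cv2.resize(b,(398,386),interpolation=2),cv2.resize(cv2.imread('pics/wrist2.png'),(400,250)).copy().__class__((0,)) if 0 else cv2.copyMakeBorder(cv2.resize(cv2.imread('pics/wrist2.png'),(400,250)),0,136,0,0,0)]))
E
```

```text
time: 3.7
tcp_pos: [504.8, -48.1, 208.9]
orientation: [0.0, 0.03, 1.0, 0.0]
wrist_force: [-1.2, 0.3, 0.5]
width: 1.002
finger_force: 0.7
time: 4.2
tcp_pos: [508.2, -48.3, 208.6]
orientation: [-0.001, 0.03, 1.0, 0.0]
wrist_force: [-1.7, 0.2, -0.2]
width: 0.999
finger_force: 0.8
```

View pics/v2.png

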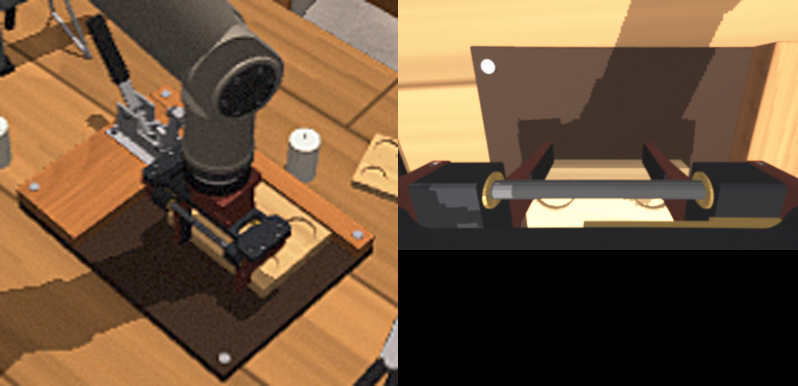

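The side crop shows the board turned square to the fences by the fingers. There is still a small gap to the far fence at about crop (320,225). I'll keep pushing slowly until the force rises.

```bash
for i in 1; do python3 -m handwheel '[[[-1,0,0],[0,0,0],-1],[[-2,0,0],[0,0,0],-1],[[-3,0,0],[0,0,0],-1],[[-4,0,0],[0,0,0],-1],[[-4,0,0],[0,0,0],-1]]' | sed -n 2,4p
python3 -m handwheel '[[[-1,0,0],[0,0,0],-1],[[-2,0,0],[0,0,0],-1],[[-3,0,0],[0,0,0],-1],[[-3,0,0],[0,0,0],-1],[[-3,0,0],[0,0,0],-1]]'| sed -n 2,4p; done
```

```text
tcp_pos: [511.3, -48.5, 208.3]
orientation: [-0.002, 0.03, 1.0, 0.0]
wrist_force: [-5.7, 0.9, 4.4]
tcp_pos: [512.3, -48.7, 207.8]
orientation: [-0.005, 0.03, 1.0, 0.001]
wrist_force: [-11.9, 2.1, 8.6]
```

```bash
python3 -m handwheel '[[[8,0,0],[0,0,0],-1],[[18,0,0],[0,0,0],-1],[[18,0,-20],[0,0,0],-1],[[18,0,-65],[0,0,0],-1],[[18,0,-110],[0,0,0],-1]]' | sed -n 1,4p
python3 -m handwheel '[[[0,0,-40],[0,0,0],-1],[[0,0,-80],[0,0,0],-1],[[0,0,-80],[0,0,0],-1],[[0,0,-80],[0,0,0],-1],[[0,0,-80],[0,0,0],-1]]' | sed -n 1,4p
python3 - <<'E'
from h import *
P=tool(); cv2.imwrite('pics/wrist3.png',r.get_image('wrist')); np.savez('pics/w3.npz',p=P[0],R=P[1]);print(P)
E
```

```text
time: 5.8
tcp_pos: [497.2, -47.7, 319.6]
orientation: [-0.0, 0.03, 1.0, -0.0]
wrist_force: [1.5, 1.5, -0.2]
time: 6.3
tcp_pos: [497.1, -47.5, 397.6]
orientation: [-0.001, 0.03, 1.0, 0.0]
wrist_force: [-0.0, 0.5, -0.1]
(array([497.11977078, -47.47246834, 397.60310827]), array([[-9.98238789e-01,  5.93096094e-02, -1.30030849e-03],
       [ 5.93096039e-02,  9.98239635e-01,  4.27855640e-05],
       [ 1.30055706e-03, -3.44105716e-05, -9.99999154e-01]]))
```

View pics/wrist3.png

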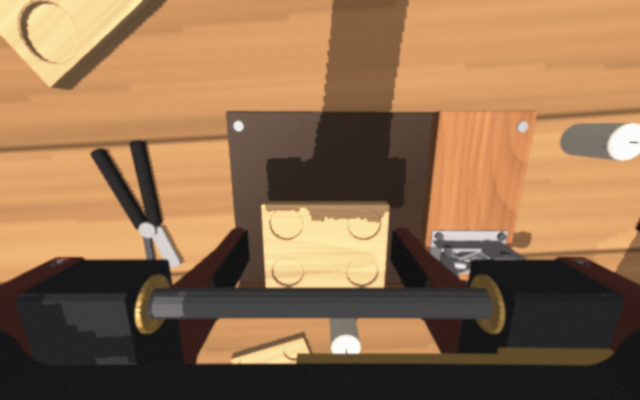

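The board now lies square. Its -x edge runs from (263,205) to (389,205), its -y edge is at column 263 and its +y edge at column 388, with a gap to the side fence at columns 428-438. Next I'll measure that gap.

Run:
```python
from h import *
f=np.load('pics/w3.npz'); im=cv2.imread('pics/wrist3.png'); C=cam('wrist',(f['p'],f['R']))
ang=lambda l:np.degrees(np.arctan(l[1][1]/l[1][0])) if abs(l[1][0])>abs(l[1][1]) else -np.degrees(np.arctan(l[1][0]/l[1][1]))
S=wl(C,im,(438,115),(428,235),18); T=wl(C,im,(268,205),(385,205),36); L=wl(C,im,(263,208),(264,280),36); R_=wl(C,im,(389,208),(387,280),36); B=wl(C,im,(235,112),(430,113),18); FL=wl(C,im,(229,115),(237,240),18)
for n,l in zip(('side','-x','-y','+y','baseend','baseleft'),(S,T,L,R_,B,FL)): print(n,l[0],round(ang(l),2),l[2])
print(X(T,L),X(T,R_),X(B,S),X(B,FL))
yj=np.array([.0593,.998]); 
print('gap', (S[0]-R_[0])@yj+0)
```

```text
side [494.81384   95.884766] -3.64 0.2432109
-x [524.20355 -39.15606] 0.97 1.6811287
-y [ 560.3356  -125.66398] -3.54 0.33745208
+y [580.30035   34.100964] -3.54 0.29441017
baseend [411.0712   -19.747774] -3.88 0.27869844
baseleft [ 487.22366 -161.45992] -3.86 0.2761795
[ 525.63196 -123.51611] [522.903     37.651947] [419.2461  100.69168] [ 401.8435  -155.69792]
gap 56.590884312438966
```

```bash
python3 -m handwheel '[[[-81,-103,0],[0,0,-40],0],[[-81,-103,0],[0,0,-40],0],[[-81,-103,0],[0,0,-40],0],[[-81,-103,0],[0,0,-40],0],[[-81,-103,0],[0,0,-40],0]]' | sed -n 1,3p
python3 -m handwheel '[[[0,0,30],[0,0,-40],0],[[0,0,60],[0,0,-40],0],[[0,0,90],[0,0,-40],0],[[0,0,90],[0,0,-40],0],[[0,0,90],[0,0,-40],0]]' | sed -n 1,3p
python3 -m handwheel '[[[0,0,0],[0,0,-10],0],[[0,0,0],[0,0,-10],0],[[0,0,0],[0,0,-10],0],[[0,0,0],[0,0,-10],0],[[0,0,0],[0,0,-10],0]]'
python3 -c "
from h import *
print(tool(),r.state()['joint_pos'])"
```

```text
time: 6.85
tcp_pos: [572.4, -156.9, 396.4]
orientation: [-0.002, -0.315, 0.949, 0.0]
time: 7.35
tcp_pos: [571.3, -154.4, 304.2]
orientation: [-0.003, -0.613, 0.79, 0.003]
time: 7.85
tcp_pos: [572.0, -155.2, 306.6]
orientation: [-0.002, -0.677, 0.736, 0.002]
wrist_force: [-0.2, 0.3, 0.5]
width: 0.501
finger_force: 0.0
(array([ 571.99681724, -155.20459984,  306.63701331]), array([[-8.22282693e-02, -9.96601916e-01, -4.80963115e-03],
       [-9.96613469e-01,  8.22257350e-02,  7.22635968e-04],
       [-3.24704935e-04,  4.85276428e-03, -9.99988173e-01]])) [ 0.54758681  0.50374286 -0.5100699   1.8169043   0.30416812  0.90429373
  2.95841295]
```

Joint 7 is at its limit in this orientation, so I'll turn the tool the other way round (+179°) and push with tool +x instead.

```bash
for i in 1; do
python3 -m handwheel '[[[0,0,0],[0,0,36],0],[[0,0,0],[0,0,36],0],[[0,0,0],[0,0,36],0],[[0,0,0],[0,0,36],0],[[0,0,0],[0,0,36],0]]' >/dev/null
python3 -m handwheel '[[[0,0,0],[0,0,36],0],[[0,0,0],[0,0,36],0],[[0,0,0],[0,0,36],0],[[0,0,0],[0,0,36],0],[[0,0,0],[0,0,36],0]]' >/dev/null
python3 -m handwheel '[[[0,0,0],[0,0,36],0],[[0,0,0],[0,0,36],0],[[0,0,0],[0,0,36],0],[[0,0,0],[0,0,36],0],[[0,0,0],[0,0,36],0]]' >/dev/null
python3 -m handwheel '[[[0,0,0],[0,0,36],0],[[0,0,0],[0,0,36],0],[[0,0,0],[0,0,36],0],[[0,0,0],[0,0,36],0],[[0,0,0],[0,0,36],0]]' >/dev/null
python3 -m handwheel '[[[0,0,0],[0,0,35],0],[[0,0,0],[0,0,35],0],[[0,0,0],[0,0,35],0],[[0,0,0],[0,0,35],0],[[0,0,0],[0,0,35],0]]'
done
python3 -c "
from h import *
P=tool();print(P,r.state()['joint_pos']);print('yaw',np.degrees(np.arctan2(P[1][1,0],P[1][0,0]))-90)"
```

```text
time: 10.35
tcp_pos: [572.3, -155.0, 307.4]
orientation: [-0.001, 0.728, 0.686, -0.001]
wrist_force: [0.5, -0.2, 0.3]
width: 0.503
finger_force: 0.0
(array([ 572.28484354, -154.99963521,  307.41036251]), array([[ 5.90508030e-02,  9.98248950e-01, -3.46926427e-03],
       [ 9.98254972e-01, -5.90500554e-02,  3.17640994e-04],
       [ 1.12224542e-04, -3.48196726e-03, -9.99993932e-01]])) [-1.12806079e-03  4.57285495e-01  2.09113795e-01  1.85569546e+00
 -1.22455116e-01  8.44494327e-01  2.09816250e-01]
yaw -3.3853311996269895
```

```bash
python3 -m handwheel '[[[0,0,35],[0,0,0.2],0],[[0,0,65],[0,0,0.2],0],[[0,0,85],[0,0,0.2],0],[[0,0,99],[0,0,0.2],0],[[0,0,99],[0,0,0.2],0]]'
python3 -m handwheel '[[[11,0,0],[0,0,0],0],[[22,0,0],[0,0,0],0],[[33,0,0],[0,0,0],0],[[44,0,0],[0,0,0],0],[[52,0,0],[0,0,0],0]]'
python3 -m handwheel '[[[2,0,0],[0,0,0],0],[[4,0,0],[0,0,0],0],[[6,0,0],[0,0,0],0],[[8,0,0],[0,0,0],0],[[10,0,0],[0,0,0],0]]'
```

```text
time: 10.85
tcp_pos: [571.2, -155.0, 206.8]
orientation: [-0.003, 0.729, 0.685, -0.002]
wrist_force: [-0.6, 0.4, 0.1]
width: 0.499
finger_force: 0.0
time: 11.35
tcp_pos: [575.8, -101.8, 209.1]
orientation: [-0.001, 0.73, 0.684, -0.0]
wrist_force: [-0.2, -0.9, 0.4]
width: 0.502
finger_force: 0.7
time: 11.85
tcp_pos: [576.0, -93.7, 208.5]
orientation: [-0.001, 0.731, 0.683, -0.001]
wrist_force: [0.1, -1.7, 1.2]
width: 0.501
finger_force: 0.8
```

```bash
python3 -m handwheel '[[[2,0,0],[0,0,0],0],[[4,0,0],[0,0,0],0],[[6,0,0],[0,0,0],0],[[7,0,0],[0,0,0],0],[[8,0,0],[0,0,0],0]]' | sed -n 2,4p
python3 -m handwheel '[[[1,0,0],[0,0,0],0],[[2,0,0],[0,0,0],0],[[3,0,0],[0,0,0],0],[[4,0,0],[0,0,0],0],[[4,0,0],[0,0,0],0]]'| sed -n 2,4p
python3 -m handwheel '[[[0.5,0,0],[0,0,0],0],[[1,0,0],[0,0,0],0],[[1.5,0,0],[0,0,0],0],[[2,0,0],[0,0,0],0],[[2,0,0],[0,0,0],0]]'| sed -n 2,4p
```

```text
tcp_pos: [576.6, -87.8, 208.6]
orientation: [0.0, 0.731, 0.683, -0.002]
wrist_force: [0.4, -9.3, -1.0]
tcp_pos: [576.6, -87.0, 208.8]
orientation: [0.002, 0.732, 0.682, -0.003]
wrist_force: [0.6, -17.4, 0.2]
tcp_pos: [576.6, -86.7, 208.8]
orientation: [0.003, 0.732, 0.681, -0.004]
wrist_force: [0.6, -20.9, 0.2]
```

```bash
python3 -m handwheel '[[[-8,0,0],[0,0,0],0],[[-20,0,0],[0,0,0],0],[[-20,0,-30],[0,0,0],0],[[-20,0,-75],[0,0,0],0],[[-20,0,-120],[0,0,0],0]]' | sed -n 1,4p
python3 -m handwheel '[[[0,0,-45],[0,0,0],0],[[0,0,-85],[0,0,0],0],[[45,0,-85],[0,0,0],0],[[90,0,-85],[0,0,0],0],[[110,0,-85],[0,0,0],0]]' | sed -n 1,4p
python3 -m handwheel '[[[0,0,0],[0,0,0],1],[[0,0,0],[0,0,0],1],[[0,0,0],[0,0,0],1],[[0,0,0],[0,0,0],1],[[0,0,0],[0,0,0],1]]' | sed -n 1,4p
python3 - <<'E'
from h import *
P=tool(); cv2.imwrite('pics/wrist4.png',r.get_image('wrist')); np.savez('pics/w4.npz',p=P[0],R=P[1]);print(P,r.state()['joint_pos'])
E
```

```text
time: 13.85
tcp_pos: [575.6, -98.9, 329.2]
orientation: [-0.002, 0.73, 0.683, -0.001]
wrist_force: [1.2, -1.2, -0.7]
time: 14.35
tcp_pos: [583.5, 15.5, 413.8]
orientation: [-0.002, 0.728, 0.685, 0.0]
wrist_force: [-0.5, 0.4, -0.7]
time: 14.85
tcp_pos: [583.6, 9.0, 413.5]
orientation: [-0.001, 0.731, 0.682, -0.001]
wrist_force: [0.9, -0.0, 0.0]
(array([583.64514726,   8.97182639, 413.52705219]), array([[ 6.90860619e-02,  9.97605160e-01, -3.32564734e-03],
       [ 9.97610688e-01, -6.90850815e-02,  4.08920782e-04],
       [ 1.78188865e-04, -3.34595206e-03, -9.99994386e-01]])) [-0.28021503  0.32065218  0.19836199  1.78013984 -0.07252664  1.05108953
 -0.12411431]
```

View pics/wrist4.png

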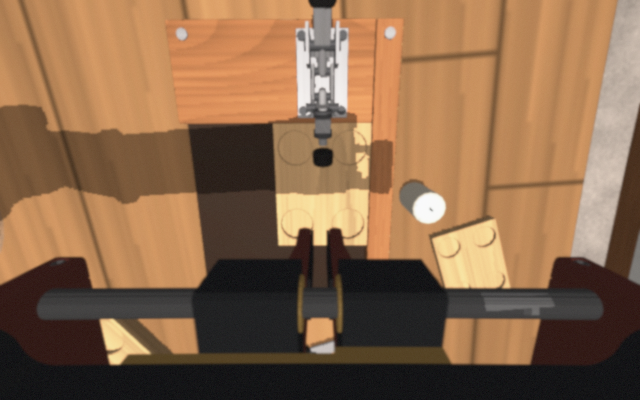

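The board's +y edge (row 123) meets the side fence, and its +x edge (column 368) meets the far fence. The clamp is at column 322. I'll check the seams in a close crop and measure the hinge line.

Run:
```python
from h import *
im=cv2.imread('pics/wrist4.png'); cv2.imwrite('pics/c4.png',cv2.resize(im[110:260,260:400],None,fx=4,fy=4,interpolation=2))
f=np.load('pics/w4.npz'); C=cam('wrist',(f['p'],f['R']))
ang=lambda l:np.degrees(np.arctan(l[1][1]/l[1][0])) if abs(l[1][0])>abs(l[1][1]) else -np.degrees(np.arctan(l[1][0]/l[1][1]))
L=wl(C,im,(274,130),(278,245),36,w=4); B=wl(C,im,(280,246),(300,246),36,w=4); S=wl(C,im,(190,124),(270,122),18,w=4); R_=wl(C,im,(369,125),(367,245),38,w=4); N=wl(C,im,(190,125),(204,255),18)
for n,l in zip(('-x','-y','side18','+x','base end'),(L,B,S,R_,N)): print(n,l[0],round(ang(l),2),l[2])
for z,uv in ((55,[(298,70),(348,70)]),(83,[(323,60)])): print(z,ray(C,uv,z)[:,:2])
# predicted pixels of jig points for corner (649,79), yaw -3.6
a=np.radians(-3.5);J=lambda x,y,z:[649+x*np.cos(a)-y*np.sin(a),79+x*np.sin(a)+y*np.cos(a),z]
for p in ((-60,73,83),(-120,-160,36),(0,0,40),(0,-160,36),(-120,0,36),(0,110,40),(-60,73+49,158)): print(p,proj(C,[J(*p)]).round(1))
```

```text
-x [525.186      9.553396] -4.11 0.40520233
-y [536.7825   -75.457756] -3.08 0.13774295
side18 [471.35718  89.46753] -3.1 0.26766473
+x [644.32965     2.2142224] -3.55 0.35584182
base end [413.64624    -2.1500025] -3.65 0.23443104
55 [[567.97958878 138.77635584]
 [622.51505846 134.90516438]]
83 [[595.33981091 141.22717874]]
(-60, 73, 83) [[320.2  44.1]]
(-120, -160, 36) [[277.6 244.5]]
(0, 0, 40) [[371.  121.5]]
(0, -160, 36) [[365.9 244. ]]
(-120, 0, 36) [[271.3 122.5]]
(0, 110, 40) [[375.2  16.1]]
(-60, 122, 158) [[319.4 -67.8]]
```

View pics/c4.png

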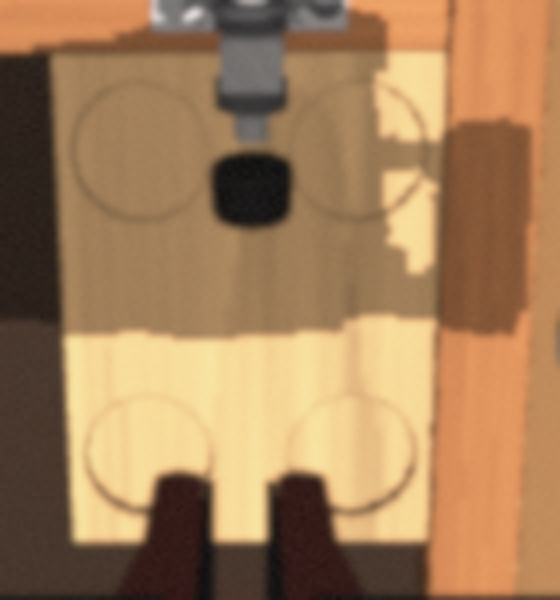

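The seams look closed, but the -x edge reads about 0.5° off the jig, within measuring error. I'll press once more towards the far fence with both fingers to be sure it is square.

```bash
python3 -m handwheel '[[[-12,-89,0],[0,0,-30],-1],[[-12,-89,0],[0,0,-30],-1],[[-12,-89,0],[0,0,-30],-1],[[-12,-89,0],[0,0,-30],-1],[[-12,-89,0],[0,0,-30],-1]]' >/dev/null
python3 -m handwheel '[[[0,0,0],[0,0,-30],-1],[[0,0,0],[0,0,-30],-1],[[0,0,0],[0,0,-30],-1],[[0,0,0],[0,0,-30],-1],[[0,0,0],[0,0,-30],-1]]' >/dev/null
python3 -m handwheel '[[[0,0,0],[0,0,-30.4],-1],[[0,0,30],[0,0,-30.4],-1],[[0,0,60],[0,0,-30.4],-1],[[0,0,80],[0,0,-30.4],-1],[[0,0,80],[0,0,-30.4],-1]]'
python3 -c "
from h import *
P=tool();print(P,r.state()['joint_pos'])"
```

```text
time: 16.4
tcp_pos: [492.9, 4.1, 331.4]
orientation: [-0.004, 0.032, 0.999, -0.0]
wrist_force: [0.2, 0.1, -0.8]
width: 0.999
finger_force: 0.0
(array([492.87334321,   4.06816124, 331.4001731 ]), array([[-9.97976820e-01,  6.30001971e-02, -8.55809712e-03],
       [ 6.30023577e-02,  9.98013378e-01,  1.71624048e-05],
       [ 8.54217665e-03, -5.22052614e-04, -9.99963379e-01]])) [-1.27503402e-01  2.73199302e-01 -8.21667260e-03  2.05213998e+00
  1.42230682e-03  8.24740187e-01  1.37135758e+00]
```

```bash
python3 -m handwheel '[[[0,0,40],[0,0,0],-1],[[0,0,75],[0,0,0],-1],[[0,0,105],[0,0,0],-1],[[0,0,123],[0,0,0],-1],[[0,0,123],[0,0,0],-1]]' | sed -n 1,4p
python3 -m handwheel '[[[-5,0,0],[0,0,0],-1],[[-10,0,0],[0,0,0],-1],[[-14,0,0],[0,0,0],-1],[[-18,0,0],[0,0,0],-1],[[-20,0,0],[0,0,0],-1]]' | sed -n 1,4p
python3 -m handwheel '[[[-0.5,0,0],[0,0,0],-1],[[-1,0,0],[0,0,0],-1],[[-2,0,0],[0,0,0],-1],[[-3,0,0],[0,0,0],-1],[[-3,0,0],[0,0,0],-1]]' | sed -n 1,4p
```

```text
time: 16.9
tcp_pos: [493.2, 4.4, 209.7]
orientation: [-0.003, 0.032, 0.999, -0.0]
wrist_force: [0.4, -0.3, 0.3]
time: 17.4
tcp_pos: [514.1, 3.1, 211.3]
orientation: [-0.001, 0.03, 1.0, 0.0]
wrist_force: [-1.2, 0.8, 0.6]
time: 17.9
tcp_pos: [515.1, 3.0, 210.3]
orientation: [-0.004, 0.03, 1.0, 0.0]
wrist_force: [-4.6, 1.2, 4.4]
```

```bash
python3 -m handwheel '[[[-1,0,0],[0,0,0],-1],[[-2,0,0],[0,0,0],-1],[[-3,0,0],[0,0,0],-1],[[-3,0,0],[0,0,0],-1],[[-3,0,0],[0,0,0],-1]]' | sed -n 1,4p
python3 -m handwheel '[[[8,0,0],[0,0,0],-1],[[20,0,0],[0,0,0],-1],[[20,0,-30],[0,0,0],-1],[[20,0,-75],[0,0,0],-1],[[20,0,-120],[0,0,0],-1]]' | sed -n 1,4p
python3 -m handwheel '[[[0,0,-45],[0,0,0],0],[[0,0,-90],[0,0,0],1],[[0,0,-90],[0,0,0],1],[[0,0,-90],[0,0,0],1],[[0,0,-90],[0,0,0],1]]' 30
python3 - <<'E'
from h import *
P=tool();print(P)
im=r.get_image('wrist'); cv2.imwrite('pics/wrist5.png',im); C=cam('wrist',P)
C2=cam('scene'); print('gun',ray(C2,[(320,320),(380,306),(285,330)],100)[:,:2])
E
```

```text
time: 18.4
tcp_pos: [516.2, 2.9, 209.8]
orientation: [-0.006, 0.03, 1.0, -0.0]
wrist_force: [-11.2, 1.3, 7.7]
time: 18.9
tcp_pos: [499.1, 3.9, 331.9]
orientation: [-0.002, 0.03, 1.0, 0.0]
wrist_force: [0.4, 0.4, 0.5]
time: 19.4
tcp_pos: [499.4, 3.9, 419.6]
orientation: [-0.002, 0.03, 1.0, 0.0]
wrist_force: [-0.0, 0.3, -0.5]
width: 0.585
finger_force: 0.0
(array([499.40346847,   3.87399218, 419.57167593]), array([[-9.98186993e-01,  5.99819133e-02, -4.98975694e-03],
       [ 5.99808292e-02,  9.98199462e-01,  3.66766741e-04],
       [ 5.00277206e-03,  6.68120319e-05, -9.99987484e-01]]))
gun [[648.53637994 377.41676484]
 [501.33057837 422.59139732]
 [734.35411363 355.68498853]]
```

```bash
python3 -m handwheel '[[[-25,45,0],[0,0,0],1],[[-47,87,0],[0,0,0],1],[[-70,130,0],[0,0,0],1],[[-86,159,0],[0,0,0],1],[[-86,159,0],[0,0,0],1]]'
python3 -m handwheel '[[[0,0,20],[0,0,0],1],[[0,0,40],[0,0,0],1],[[0,0,60],[0,0,0],1],[[0,0,71],[0,0,0],1],[[0,0,71],[0,0,0],1]]'
python3 - <<'E'
from h import *
a=r.get_image('side');b=r.get_image('scene')
cv2.imwrite('pics/v6.png',np.hstack([cv2.resize(a[100:230,240:370],(400,400),interpolation=2),cv2.resize(b[180:310,230:360],(400,400),interpolation=2)]))
E
```

```text
time: 19.95
tcp_pos: [596.1, 162.7, 418.0]
orientation: [-0.003, 0.027, 1.0, 0.001]
wrist_force: [0.3, -0.4, -0.3]
width: 0.086
finger_force: 0.0
time: 20.45
tcp_pos: [594.4, 156.5, 347.1]
orientation: [-0.004, 0.03, 1.0, -0.001]
wrist_force: [-0.5, 0.4, 0.3]
width: 0.003
finger_force: 0.0
```

View pics/v6.png

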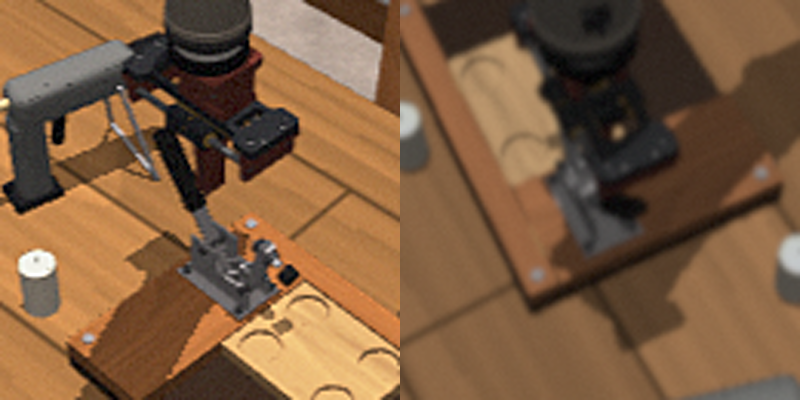

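The picture shows the closed fingers beside the open handle, on its clamp-arm side and level with its grip, clear of the glue gun. I'll follow the handle's arc down.

```bash
python3 -m handwheel '[[[-2,18,1],[0,0,0],1],[[-2,29,4],[0,0,0],1],[[-2,38,9],[0,0,0],1],[[-2,44,14],[0,0,0],1],[[-2,50,19],[0,0,0],1]]'
python3 -m handwheel '[[[0,5,6],[0,0,0],1],[[0,10,12],[0,0,0],1],[[0,13,16],[0,0,0],1],[[0,15,19],[0,0,0],1],[[0,17,23],[0,0,0],1]]'
```

```text
time: 21.05
tcp_pos: [600.2, 208.1, 330.2]
orientation: [-0.002, 0.03, 1.0, 0.0]
wrist_force: [-0.9, -0.2, 1.3]
width: 0.007
finger_force: 0.5
time: 21.55
tcp_pos: [601.1, 224.3, 307.4]
orientation: [-0.002, 0.03, 1.0, 0.0]
wrist_force: [-0.7, 0.6, 0.4]
width: 0.006
finger_force: 0.5
```

```bash
python3 -m handwheel '[[[0,1,3],[0,0,0],1],[[0,2,6],[0,0,0],1],[[0,3,9],[0,0,0],1],[[0,4,12],[0,0,0],1],[[0,5,15],[0,0,0],1]]'
python3 -m handwheel '[[[0,1,4],[0,0,0],1],[[0,2,8],[0,0,0],1],[[0,3,12],[0,0,0],1],[[0,3,16],[0,0,0],1],[[0,3,18],[0,0,0],1]]'
```

```text
time: 22.05
tcp_pos: [601.5, 230.0, 294.1]
orientation: [-0.001, 0.03, 1.0, 0.001]
wrist_force: [-2.7, 0.0, 10.6]
width: 0.004
finger_force: 5.3
time: 22.55
tcp_pos: [601.4, 231.7, 273.8]
orientation: [-0.002, 0.03, 1.0, -0.0]
wrist_force: [0.2, -0.9, -0.5]
width: 0.003
finger_force: 0.0
```

The force peaked at 10.6 N and then dropped to zero, so the handle snapped over. I'll check that it is against its stop, then lift clear and look.

```bash
python3 -m handwheel '[[[0,0,1],[0,0,0],1],[[0,0,2],[0,0,0],1],[[0,0,3],[0,0,0],1],[[0,0,4],[0,0,0],1],[[0,0,4],[0,0,0],1]]' | sed -n 2,4p
python3 -m handwheel '[[[0,0,-20],[0,0,0],1],[[0,0,-60],[0,0,0],1],[[0,0,-100],[0,0,0],1],[[0,0,-140],[0,0,0],1],[[0,0,-150],[0,0,0],1]]' | sed -n 1,4p
python3 -m handwheel '[[[45,-20,0],[0,0,0],1],[[90,-40,0],[0,0,0],1],[[130,-60,0],[0,0,0],1],[[130,-60,0],[0,0,0],1],[[130,-60,0],[0,0,0],1]]' | sed -n 1,4p
python3 - <<'E'
from h import *
P=tool();a=r.get_image('side');b=r.get_image('wrist'); cv2.imwrite('pics/wrist7.png',b); np.savez('pics/w7.npz',p=P[0],R=P[1])
cv2.imwrite('pics/v7.png',np.hstack([cv2.resize(a[130:280,250:400],(400,400),interpolation=2),cv2.copyMakeBorder(cv2.resize(b,(400,250),interpolation=3),0,150,0,0,0)]))
E
```

```text
tcp_pos: [601.5, 231.9, 272.3]
orientation: [-0.002, 0.03, 1.0, 0.0]
wrist_force: [-5.2, -2.7, 12.5]
time: 23.55
tcp_pos: [603.0, 232.4, 426.0]
orientation: [0.002, 0.03, 1.0, 0.002]
wrist_force: [1.0, 0.1, 0.3]
time: 24.05
tcp_pos: [468.1, 179.7, 421.0]
orientation: [-0.001, 0.03, 1.0, 0.0]
wrist_force: [-0.0, 1.2, 0.2]
```

View pics/v7.png

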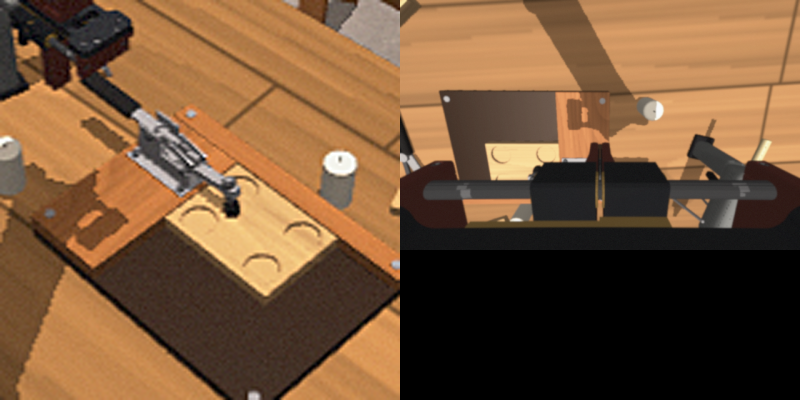

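The handle is level and locked, and the foot presses on the board at crop (232,207). The board is flush along both fences, and the candles and gun are undisturbed. I'm handing in.

```bash
python3 -c "
from rig import r
print(r.hand_in())"
```

```text
the job is handed in; nothing more can be done
None
```

I slid the board home against both fences, locked the clamp over centre with its foot on the board, left the other items untouched, and handed the job in at about 24 s of the 67 s allowed.

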